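# Assemble the egg poacher in its pan

### The arm

A 6-joint arm with a two-finger parallel gripper is mounted at the origin on a cart in front of the work surface, level with it; the furniture and walls round the work are solid. World frame = base frame: x ahead of the robot, y to its left, z up, the work surface at z = 0. Lengths are in m, angles in degrees, forces in N, time in s.
With the tool pointing down it reaches from about 0.4 to 0.825 m from the base axis. Payload 7 kg.
Tool frame: the origin (TCP) lies midway between the tips of the shut fingers; the grasp point (between the pads) lies 19 mm behind it (hold_point_z is the distance from the TCP to the grasp point, in m); z points along the fingers, y is the line along which they close (so a half turn about z gives the same grasp; the last joint's range is limited). The gripper opens to 88 mm and grips with 3 to 60 N. Pads are 19 mm wide; open, the fingers measure 130 mm over their backs; the gripper's body (78 mm by 193 mm) begins 47 mm behind the grasp point.
Start: joints at [-50.128, 20.546, 0.682, 0, -70.136, -16.507], TCP at [0.268, -0.62, 0.227] pointing down, gripper open.
Joint ranges: [-176.03, 176.03], [-82.01, 121.73], [-58.28, 71.71], [-173.87, 95.51], [-174.79, -0.11], [-173.66, 173.66]. Speed limits (degrees/s): [136.94, 136.94, 172.46, 180, 180, 180].

### API

Orientations are given as [roll, pitch, yaw] about the fixed x, y, z axes, in that order (R = Rz(yaw) Ry(pitch) Rx(roll)).
In Python, from plant import get_state, capture, close_job, hold_point_z gives the robot as it stands.
- The arm moves only by the shell command python3 -m inch 'ROWS' [FORCE]. ROWS is text: rows parted by semicolons, each of 5 numbers parted by spaces: the shift along the tool's x, y, z normalised to -1 to 1, where 1 is 0.15 m, then the turn about the tool's z normalised to -1 to 1, where 1 is 360 degrees, then the opening, from 0 (shut) to 1 (fully open). In form: tx ty tz spin grip; .... A call has exactly 8 rows; each row shifts and turns the commanded pose from where the row before left it, along the tool's axes as they then stand; what a row does not reach is not made up. A row lasts 1/8 s, in which the tool goes at most 62.5 mm and 10.7 degrees, less where a joint would pass 70% of its speed; a pose out of reach is approached as far as the arm can. A call with a number of a shift or a turn outside -1 to 1 is refused whole. A call with a gripper value outside its range is refused whole. The fingers move at their own pace and stop on an object; FORCE is the grip in N (left out, the last holds). Time passes only in rows, so rows that do not move let the fingers close, or fill a call up. It gives the time, the measured TCP pose, the force, the opening and the grip force at its end, in the units of the state.
- get_state(): the state, without advancing time (a new reading comes with each control period).
- capture(name): name is "scene" or "top"; returns a dict with "color" (384x512x3 uint8, blue, green, red), "mtx" (3x3 intrinsics, pixels), "R" (3x3) and "t" (3): a world point X has camera coordinates R X + t. Camera axes: x right, y down, z forward; pixel columns grow to the right and rows downward; lengths in m; the calibration is good to about 2 mm. A picture is of the moment at which its call begins. There is no depth.
- close_job(): hands the job in; it is judged then, once.
The state is a dict: "time_s": time; "joints": joint angles; "qd": joint speeds; "joint_torque": joint torques, N m; "tcp_pos": TCP position; "eef_rot": TCP orientation; "contact_force": force on the tool from outside, world axes, zero at the start; "moment": the same for the moment, N m; "gripper_width": finger opening in m; "gripper_force": force on a finger pad.
Only numpy, scipy, OpenCV 4.12 (cv2) and the standard library are available. Lean on these libraries where they do the work, as an engineer would, in place of code of your own. Each camera call takes 0.05 s, during which the arm holds its last target. There are 200 camera calls.

### The job

Put the egg poacher together, leaving the pan where it stands: first stand the three-hole plate on its feet flat inside the pan, then hang one egg cup in each hole so that its rim rests flat on the plate, and last lower the glass lid onto the pan, seated flat all round; do not drop it. Leave the salt shaker, the mug and the tea box where they are.

Things in the scene. Friction and masses are not known exactly. Their poses are not given: they have to be found in the camera images.
- pan: Steel pan, black inside, two black loop handles, 1.3 kg, loose: 200 mm across inside, 208 outside, straight wall; rim 84 mm and inner floor 5 mm above the underside. Loops reach 128 mm from the centre along +x and -x, below the rim. Origin: centre of the underside, z up.
- plate: Bright round plate, 188 mm, 4 mm thick, 0.22 kg; top face 38 mm above the tips of its 3 feet. Three 58 mm holes centred 52 mm from the middle at 0, 120, 240 degrees from +x. Black grip post in the middle, 18 mm across, from 6 to 30 mm above the top face. Origin: centre, at the feet's tips, z up; in the pan it lies 5 mm above the pan's, with 6 mm play all round.
- cup_red: Metal egg cup, upright red tab; 50 g. Flange 68 mm across, underside 26, top 29 mm up; bowl below tapers 53 to 40 mm. Tab: 12 mm radially x 8 mm thick, 29 to 55 mm up, centred 31 mm from the axis toward +x, flats toward +-y: pinch it from above. Origin: centre of underside, z up; hung in a hole, 12 mm above the plate's. Fits any hole; tab outward leaves fingers most room.
- cup_yellow: Metal egg cup, upright yellow tab; 50 g. Flange 68 mm across, underside 26, top 29 mm up; bowl below tapers 53 to 40 mm. Tab: 12 mm radially x 8 mm thick, 29 to 55 mm up, centred 31 mm from the axis toward +x, flats toward +-y: pinch it from above. Origin: centre of underside, z up; hung in a hole, 12 mm above the plate's. Fits any hole; tab outward leaves fingers most room.
- cup_blue: Metal egg cup, upright blue tab; 50 g. Flange 68 mm across, underside 26, top 29 mm up; bowl below tapers 53 to 40 mm. Tab: 12 mm radially x 8 mm thick, 29 to 55 mm up, centred 31 mm from the axis toward +x, flats toward +-y: pinch it from above. Origin: centre of underside, z up; hung in a hole, 12 mm above the plate's. Fits any hole; tab outward leaves fingers most room.
- lid: Domed glass lid, steel rim, lying knob up, 0.38 kg: flange 214 mm across, rests on the pan's rim; its underside is 7 mm above the bottom of a plug ring 190 mm across that enters the pan with 5 mm play. Dome 36 mm high, black round knob 26 mm across from 39 to 62 mm up. Origin: centre, at the plug ring's bottom, z up; on the pan, 77 mm above the pan's.
- salt_shaker: Bystander: glass salt shaker with a grey top, 44 mm across, 90 mm high, loose. Origin: centre of the underside.
- mug: Bystander: mug, light blue above and white below, 78 mm across, 112 mm with its handle, 92 mm high, loose, at the right. Origin: centre of the underside of its outline, handle included (handle toward -y).
- tea_box: Bystander: black tea carton with a green leaf, 69 x 122 x 78 mm, loose, at the right. Origin: centre of the underside.
Mind the look-alikes: they are no part of the job. Leave any orange look-alike of the cup_red alone.

How it is judged (in metres and radians):
On the way, in this order (a step that is already met when the one before it is completed fails the run):
1. the three-hole plate stands flat on its feet inside the pan (z of plate in the frame of pan between 0.001 and 0.009 m and horizontal distance between plate and pan below 0.012 m and angle between plate's own z axis and vertical below 0.06 rad), for 0.2 s.
2. with the plate standing in the pan, an egg cup hangs in each of its three holes, rim flat on the plate (all of step 1 and z of cup_red in the frame of plate between 0.008 and 0.016 m and horizontal distance between cup_red and plate between 0.045 and 0.059 m and angle between each of cup_red, cup_yellow, cup_blue's own z axis and vertical below 0.09 rad and z of cup_yellow in the frame of plate between 0.008 and 0.016 m and horizontal distance between cup_yellow and plate between 0.045 and 0.059 m and z of cup_blue in the frame of plate between 0.008 and 0.016 m and horizontal distance between cup_blue and plate between 0.045 and 0.059 m), for 0.2 s.
At the end, for the whole second after the job is handed in: Plate stands in the pan (z 5 +-4 mm, 12 mm off axis, tilt 0.06); each cup hangs in a hole (z 12 +-4 mm and 45 to 59 mm from the axis in the plate, tilt 0.09); lid sits on the pan (z 77 +-4 mm, 10 mm off axis, tilt 0.05); all released and at rest (under 0.02 m/s) (all of step 2 and z of lid in the frame of pan between 0.073 and 0.081 m and horizontal distance between lid and pan below 0.01 m and angle between lid's own z axis and vertical below 0.05 rad and linear speed of each of cup_red, cup_yellow, cup_blue, plate, lid, pan below 0.02 m/s); the robot touches nothing.
It fails at once if the salt shaker, the mug or the tea box is moved more than 30 mm (distance of any of salt_shaker, mug, tea_box from where it was at the start of the episode above 0.03 m).
It fails at once if the pan is pushed more than 40 mm from where it stood (distance of pan from where it was at the start of the episode above 0.04 m).
It fails at once if the glass lid is dropped: it falls at more than 0.5 m/s with no finger on it (a free fall of over 12 mm) (linear speed of lid above 0.5 m/s and contact force between the fingers and lid below 0.3 N).
It also fails if it takes over 134 s, if anything falls off the work surface, if the arm or the gripper's body presses on something with over 40 N, if the wrist force passes 120 N, or if a joint passes its speed limit or range.

## Working session

There is one attempt and no reset: what is moved stays moved. The work goes in short steps, Python scripts to look and compute and a shell command to move; the robot and the scene stay as the last step left them, time stands still between calls to the robot, and variables do not carry over. Pictures are saved under pics/ and viewed, at most 14 in all, crops included, and the job is handed in when it is done.

```bash
mkdir -p pics; ls
python3 - <<'E'
from plant import *
import cv2
for n in("scene","top"):
    c=capture(n);cv2.imwrite(f"pics/{n}0.png",cv2.resize(c["color"],(800,600),interpolation=cv2.INTER_CUBIC))
    cv2.imwrite(f"raw_{n}.png",c["color"])
    print(n,c["mtx"].tolist(),c["R"].round(4).tolist(),c["t"].round(4).tolist())
s=get_state();print({k:s[k] for k in("time_s","tcp_pos","eef_rot","gripper_width")},hold_point_z)
E
```

```text
pics
scene [[392.8296582426338, 0.0, 253.45916989434795], [0.0, 392.8296582426338, 190.42053976965244], [0.0, 0.0, 1.0]] [[0.5692, -0.8222, -0.0039], [-0.4049, -0.2761, -0.8717], [0.7156, 0.4977, -0.4901]] [-0.363, 0.1943, 1.0368]
top [[439.5593812322949, 0.0, 262.3251270328471], [0.0, 439.5593812322949, 193.25177011343118], [0.0, 0.0, 1.0]] [[-0.0252, -0.9997, 0.0038], [-0.9933, 0.0246, -0.1133], [0.1132, -0.0066, -0.9936]] [-0.1058, 0.5134, 1.64]
{'time_s': 0.1, 'tcp_pos': array([ 0.26749439, -0.6192787 ,  0.22573609]), 'eef_rot': array([ 1.79916730e+02, -5.71425913e-03, -1.56641851e+02]), 'gripper_width': 0.08745453179454611} 0.0188
```

View pics/scene0.png

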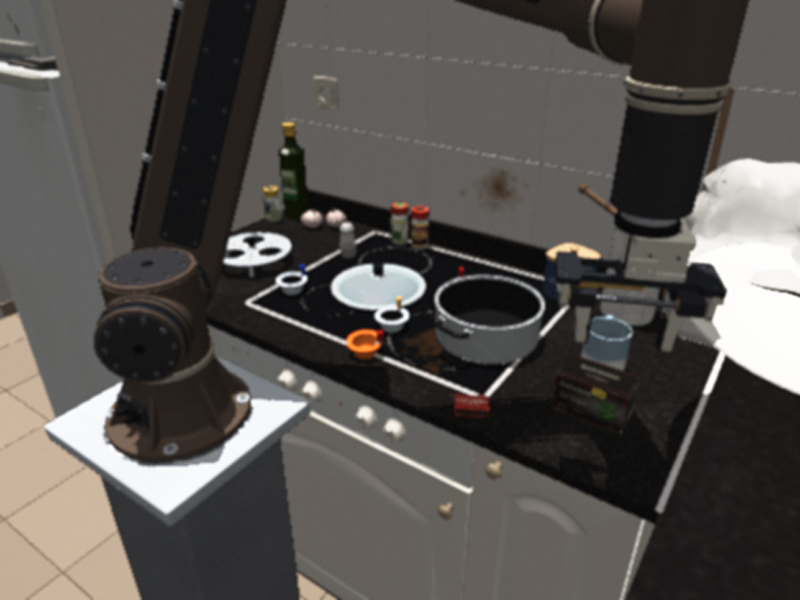

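View pics/top0.png

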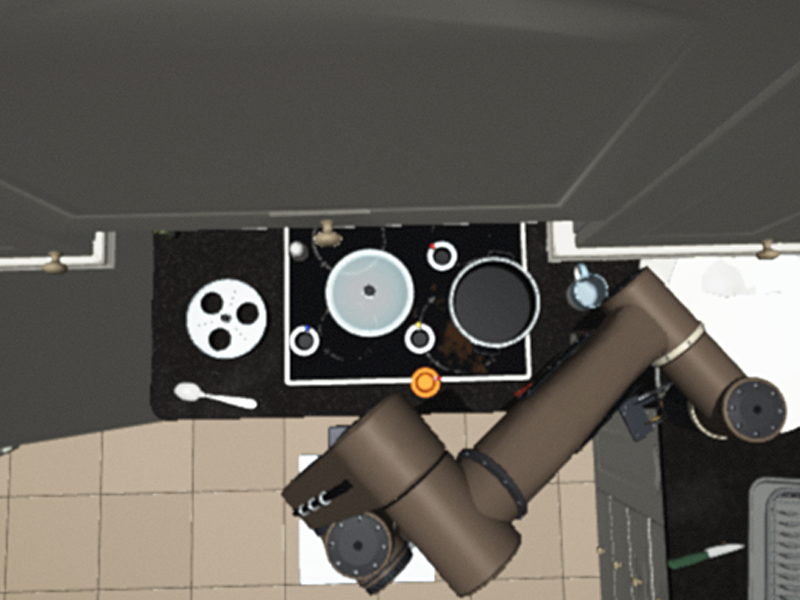

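Top view (800x600 pixels): plate (227,318), lid (370,292), pan (494,302), salt shaker (298,250), mug (587,288). There are four cups:
- (441,256) is steel with a red tab.
- (420,338) is steel with a yellow tab.
- (305,340) is steel with a blue tab.
- (425,382) is all orange, so it is the look-alike.

cup_red is the steel one at (441,256). I'll confirm that in a crop and read the tabs off it.

Run:
```python
import cv2,numpy as np
im=cv2.imread("raw_top.png")
def tile(cx,cy,h,lab):
    x,y=int(cx/1.5625)-h,int(cy/1.5625)-h
    t=cv2.resize(im[y:y+2*h,x:x+2*h],(264,264),interpolation=cv2.INTER_CUBIC)
    n=2*h
    for k in range(0,n,4 if n<50 else 10):
        p=int(k*264/n);cv2.line(t,(p,0),(p,5),(0,255,255),1);cv2.line(t,(0,p),(5,p),(0,255,255),1)
    cv2.putText(t,f"{lab} {x},{y} n{n}",(8,258),0,.45,(0,255,0),1);return t
T=[(441,256,16,"red"),(420,338,16,"yel"),(305,340,16,"blue"),(425,382,16,"orange"),(227,318,32,"plate"),(494,302,36,"pan")]
t=[tile(*a) for a in T]
cv2.imwrite("pics/mont.png",np.vstack([np.hstack(t[:3]),np.hstack(t[3:])]))
```

```text
(no output)
```

View pics/mont.png

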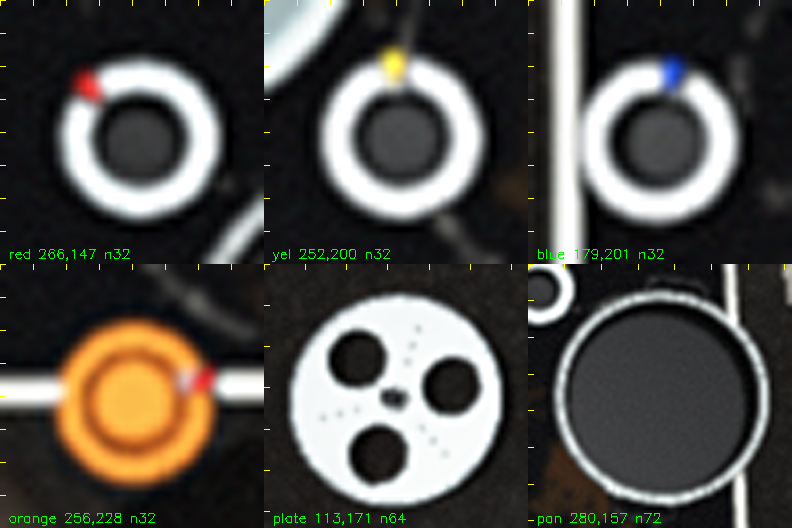

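```bash
cat > h.py <<'E'
import numpy as np,cv2,sys
from plant import get_state,capture
CAL={"top":([[439.5593812322949,0,262.3251270328471],[0,439.5593812322949,193.25177011343118],[0,0,1]],[[-0.0252,-0.9997,0.0038],[-0.9933,0.0246,-0.1133],[0.1132,-0.0066,-0.9936]],[-0.1058,0.5134,1.64])}
def ray(c,uv,z):
    K,R,t=(np.array(a) for a in c); d=R.T@np.linalg.inv(K)@[*uv,1]; o=-R.T@t
    return (o+d*(z-o[2])/d[2])[:2]
def cam(n): c=capture(n); return c["color"],(c["mtx"],c["R"],c["t"])
def proj(c,X):
    K,R,t=(np.array(a) for a in c); p=K@(R@np.array(X)+t); return p[:2]/p[2]
def go(x,y,z,yaw=None):
    "units needed: spin first, then tx ty tz in the turned frame"
    s=get_state(); p=s["tcp_pos"]; w=s["eef_rot"][2]
    if yaw is None: yaw=w
    sp=-((yaw-w+180)%360-180)/360
    a=np.radians(yaw); d=np.array([x,y,z])-p
    u=[d@[np.cos(a),np.sin(a),0],d@[np.sin(a),-np.cos(a),0],-d[2]]
    print("spin %.4f  tx %.3f ty %.3f tz %.3f"%(sp,*(np.array(u)/.15)),"| at",p.round(4),"yaw %.1f"%w,"j",np.round(s["joints"],0)[[0,5]],"F",np.round(s["contact_force"],1),"w %.4f g %.1f t %.1f"%(s["gripper_width"],s["gripper_force"],s["time_s"]))
E
python3 - <<'E'
from h import *
c=CAL["top"];print("cam",-np.array(c[1]).T@c[2])
def P(x0,y0,k,u,v,z): return ray(c,(x0+(u+.5)/k-.5,y0+(v+.5)/k-.5),z)
for n,x0,y0,a,b in[("red",266,147,(140,138),(88,87)),("yel",252,200,(138,138),(130,66)),("blue",179,201,(131.5,140),(145,72))]:
    p,q=P(x0,y0,8.25,*a,.029),P(x0,y0,8.25,*b,.052);d=q-p;print(n,p.round(4),"tab",q.round(4),"r %.4f ang %.1f"%(np.hypot(*d),np.degrees(np.arctan2(d[1],d[0]))))
pl=P(113,171,4.125,132,135,.038);print("plate",pl.round(4),"post",P(113,171,4.125,131,134,.066).round(4))
for h in[(92,94),(187,122),(114,190)]:
    d=P(113,171,4.125,*h,.036)-pl;print(" hole",np.hypot(*d).round(4),np.degrees(np.arctan2(d[1],d[0])).round(1))
print("pan",P(280,157,264/72,133.5,132.5,.084).round(4))
r=lambda u,v,z:ray(c,(u/1.5625,v/1.5625),z).round(4)
print("lid",r(370,292.5,.008),"knob",r(370,290,.062),"salt",r(298,250,.09),"mug",r(590,290,.092))
for z in(.5,.7,.9):print("cab edge",z,r(400,222,z))
im=cv2.imread("raw_top.png");cv2.imwrite("pics/lid.png",cv2.resize(im[150:225,190:285],(760,600),interpolation=cv2.INTER_CUBIC))
go(*pl,.2)
E
```

```text
cam [ 0.32164606 -0.1075739   1.68807426]
red [ 0.6242 -0.1989] tab [ 0.6443 -0.1745] r 0.0316 ang 50.5
yel [ 0.4226 -0.1389] tab [ 0.4538 -0.1357] r 0.0314 ang 5.8
blue [0.4248 0.1395] tab [0.454  0.1298] r 0.0307 ang -18.5
plate [0.4824 0.3254] post [0.4806 0.3189]
 hole 0.0538 43.9
 hole 0.0508 -77.6
 hole 0.0524 161.5
pan [ 0.5013 -0.3156]
lid [ 0.5389 -0.021 ] knob [ 0.538  -0.0239] salt [0.6337 0.1427] mug [ 0.5212 -0.5413]
cab edge 0.5 [ 0.5994 -0.1016]
cab edge 0.7 [ 0.5526 -0.1026]
cab edge 0.9 [ 0.5059 -0.1036]
spin -0.0000  tx -3.812 ty 5.214 tz 0.172 | at [ 0.2675 -0.6193  0.2257] yaw -156.6 j [-50. -17.] F [ 0.4 -1.3 -1. ] w 0.0875 g 0.0 t 0.1
```

View pics/lid.png

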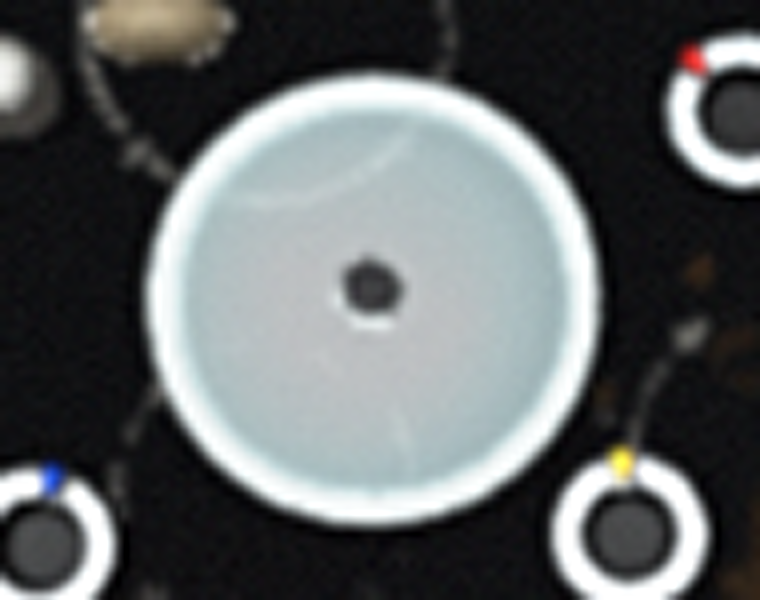

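Confirmed: the cup next to the pan is plain steel with a red tab, so it is cup_red. The lid centre is at about (373,298) in the crop. First move: go over the plate.

```bash
python3 -m inch '0 0 0 -0.0265 0.7;0 0 0 -0.0265 0.7;0 0 0 -0.0265 0.7;0 0 0 -0.0265 0.7;0 0 0 -0.0265 0.7;0 0 0 -0.0265 0.7;0 0 0 -0.0265 0.7;0 0 0 0 0.7' 40
python3 -m inch '-0.26 -0.15 0 0 0.7;-0.26 -0.15 0 0 0.7;-0.26 -0.15 0 0 0.7;-0.26 -0.15 0 0 0.7;-0.26 -0.15 0 0 0.7;-0.26 -0.15 0 0 0.7;-0.26 -0.15 0 0 0.7;-0.26 -0.15 0 0 0.7'
python3 -m inch '-0.26 -0.03 0 0 0.7;-0.26 -0.03 0 0 0.7;-0.26 -0.03 0 0 0.7;-0.26 -0.03 0 0 0.7;-0.26 -0.03 0 0 0.7;-0.26 -0.03 0 0 0.7;-0.26 -0.03 0 0 0.7;-0.26 -0.03 0 0 0.7'
python3 -m inch '-0.265 0 0 0 0.7;-0.265 0 0 0 0.7;-0.265 0 0 0 0.7;-0.265 0 0 0 0.7;-0.265 0 0 0 0.7;-0.265 0 0 0 0.7;-0.265 0 0 0 0.7;-0.265 0 0 0 0.7'
python3 -c "
from h import *
go(.482,.3245,.12,-90);go(.482,.3245,.043,-90)"
```

```text
time_s: 1.1
tcp_pos: [0.2676, -0.6194, 0.2261]
eef_rot: [180.0, 0.0, -89.9]
contact_force: [-0.0, -0.4, 0.5]
gripper_width: 0.0619
gripper_force: 0.0
time_s: 2.1
tcp_pos: [0.4474, -0.3058, 0.2266]
eef_rot: [-180.0, -0.0, -90.1]
contact_force: [0.4, -0.1, 0.2]
gripper_width: 0.0612
gripper_force: 0.0
time_s: 3.1
tcp_pos: [0.482, 0.0062, 0.2267]
eef_rot: [-180.0, 0.0, -90.1]
contact_force: [-0.3, -0.1, -0.3]
gripper_width: 0.0616
gripper_force: 0.0
time_s: 4.1
tcp_pos: [0.481, 0.3242, 0.2265]
eef_rot: [180.0, -0.0, -90.1]
contact_force: [0.7, -0.5, -0.5]
gripper_width: 0.0615
gripper_force: 0.0
spin -0.0003  tx -0.002 ty -0.006 tz 0.710 | at [0.481  0.3242 0.2265] yaw -90.1 j [ 53. -53.] F [ 0.7 -0.5 -0.5] w 0.0615 g 0.0 t 4.1
spin -0.0003  tx -0.002 ty -0.006 tz 1.223 | at [0.481  0.3242 0.2265] yaw -90.1 j [ 53. -53.] F [ 0.7 -0.5 -0.5] w 0.0615 g 0.0 t 4.1
```

```bash
python3 -m inch '0 0 0.2 0 0.7;0 0 0.2 0 0.7;0 0 0.2 0 0.7;0 0 0.2 0 0.7;0 0 0.2 0 0.7;0 0 0.12 0 0.7;0 0 0.1 0 0.7;0 0 0 0 0.7'
python3 -m inch '0 0 0 0 0;0 0 0 0 0;0 0 0 0 0;0 0 0 0 0;0 0 0 0 0;0 0 0 0 0;0 0 0 0 0;0 0 0 0 0' 40
python3 -m inch '0 0 -0.05 0 0;0 0 -0.1 0 0;0 0 -0.15 0 0;0 0 -0.15 0 0;0 0 -0.15 0 0;0 0 -0.15 0 0;0 0 -0.15 0 0;0 0 0 0 0'
python3 - <<'E'
from h import *
im,c=cam("top");s=get_state();print(s["tcp_pos"].round(4))
go(.5013,-.3156,.2,-90)
u,v=proj(c,[*s["tcp_pos"][:2],.13]).astype(int)
cv2.imwrite("pics/t1.png",cv2.resize(im[max(0,v-60):v+60,max(0,u-80):u+80],(800,600)));print(u-80,v-60)
E
```

```text
time_s: 5.1
tcp_pos: [0.4808, 0.3224, 0.0426]
eef_rot: [179.9, -0.1, -90.0]
contact_force: [-0.2, -0.9, 0.7]
gripper_width: 0.0613
gripper_force: 0.0
time_s: 6.1
tcp_pos: [0.4814, 0.323, 0.0437]
eef_rot: [-180.0, 0.0, -89.9]
contact_force: [-0.8, -0.2, 3.2]
gripper_width: 0.0166
gripper_force: 40.0
time_s: 7.1
tcp_pos: [0.4821, 0.3237, 0.1812]
eef_rot: [-179.8, 0.2, -89.8]
contact_force: [0.3, 1.1, -2.1]
gripper_width: 0.0168
gripper_force: 40.0
[0.4814 0.3231 0.1797]
spin 0.0004  tx 4.258 ty -0.133 tz -0.136 | at [0.4814 0.3231 0.1797] yaw -89.9 j [ 53. -53.] F [-0.2  0.1 -1.9] w 0.0167 g 40.0 t 7.2
58 141
```

View pics/t1.png

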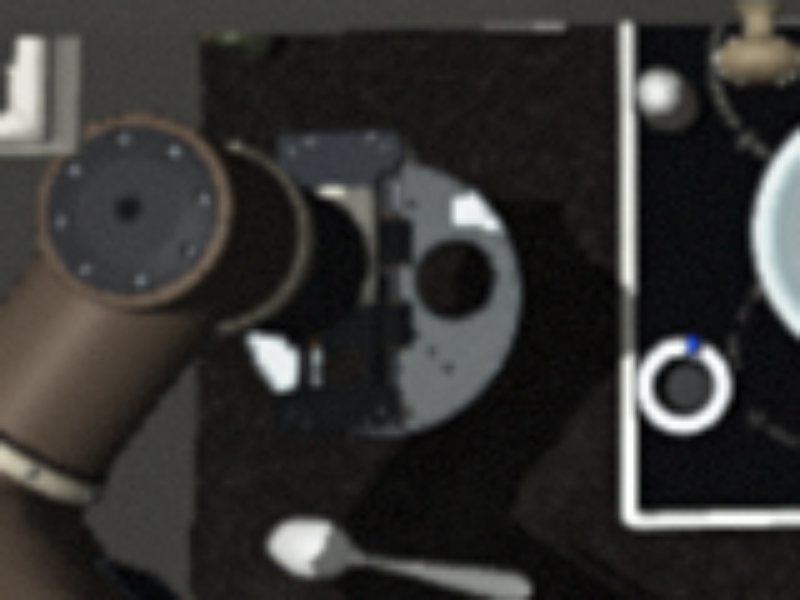

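The picture shows the plate lifted level in the gripper, with a hole visible at (455,280). Next, carry it to the pan.

```bash
python3 -m inch '0.12 -0.015 0 0 0;0.25 -0.015 0 0 0;0.27 -0.015 0 0 0;0.27 -0.015 0 0 0;0.27 -0.015 0 0 0;0.27 -0.015 0 0 0;0.27 -0.015 0 0 0;0.27 -0.015 0 0 0' 40
python3 -m inch '0.27 -0.01 0 0 0;0.27 0 0 0 0;0.27 0 0 0 0;0.27 0 0 0 0;0.27 0 0 0 0;0.27 0 0 0 0;0.27 0 0 0 0;0.2 0 0 0 0'
python3 -m inch '0.1 0 0 0 0;0.08 0 0 0 0;0 0 0 0 0;0 0 0 0 0;0 0 0 0 0;0 0 0 0 0;0 0 0 0 0;0 0 0 0 0'
python3 - <<'E'
from h import *
im,c=cam("top");s=get_state()
go(.501,-.3176,.055,-90)
u,v=proj(c,[.5,-.316,.1]).astype(int)
a=cv2.resize(im[v-50:v+50,u-50:u+50],(400,400))
im,c=cam("scene");u,v=proj(c,[.5,-.316,.1]).astype(int)
cv2.imwrite("pics/t2.png",np.hstack([a,cv2.resize(im[v-50:v+50,u-50:u+50],(400,400))]))
E
```

```text
time_s: 8.15
tcp_pos: [0.499, 0.0223, 0.1778]
eef_rot: [179.9, -0.0, -89.9]
contact_force: [0.7, 0.5, -1.4]
gripper_width: 0.0166
gripper_force: 40.0
time_s: 9.15
tcp_pos: [0.5007, -0.2909, 0.1774]
eef_rot: [179.9, 0.0, -89.9]
contact_force: [-0.5, 0.8, -1.9]
gripper_width: 0.017
gripper_force: 40.0
time_s: 10.15
tcp_pos: [0.5024, -0.3159, 0.1786]
eef_rot: [-180.0, 0.0, -89.8]
contact_force: [-0.4, 0.8, -2.0]
gripper_width: 0.0166
gripper_force: 40.0
spin 0.0004  tx 0.011 ty 0.010 tz 0.824 | at [ 0.5024 -0.316   0.1786] yaw -89.8 j [-13.  13.] F [ 0.1  0.  -1.3] w 0.0165 g 40.0 t 10.2
```

View pics/t2.png

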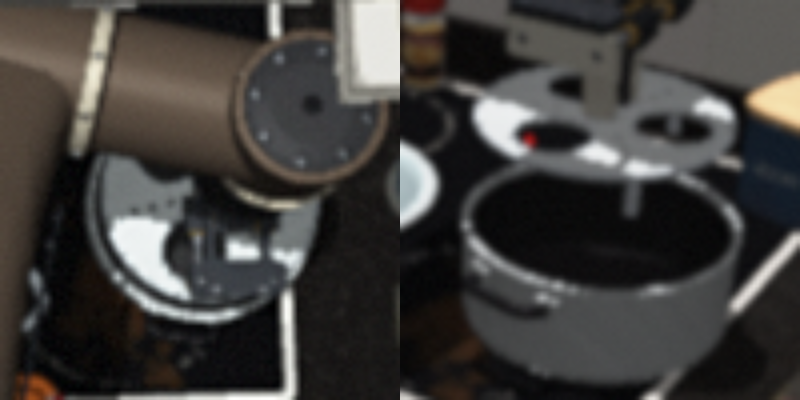

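The plate hangs level above the pan. Right-hand scene crop: plate edges at columns 473 and 740, pan rim at 462 and 741. I'll check those against projected circles before lowering.

Run:
```python
from h import *
im,c=cam("scene");u0,v0=proj(c,[.5,-.316,.1]).astype(int)-50
t=np.linspace(0,6.28,200)
def ext(x,y,z,r):
    q=np.array([proj(c,[x+r*np.cos(a),y+r*np.sin(a),z]) for a in t])-[u0,v0];q=q*4;return (q.min(0)+[400,0]).round(1),(q.max(0)+[400,0]).round(1)
print("pan",ext(.5013,-.3156,.084,.104)); print("plate",ext(.5024,-.314,.1786-.043+.036,.094))
```

```text
pan (array([463.4, 158. ]), array([739.6, 293.6]))
plate (array([479.1,  63.9]), array([737.8, 175.8]))
```

```bash
python3 -m inch '0.015 0.007 0.05 0 0;0 0 0.12 0 0;0 0 0.13 0 0;0 0 0.13 0 0;0 0 0.13 0 0;0 0 0.13 0 0;0 0 0.1 0 0;0 0 0.03 0 0' 40
python3 -m inch '0 0 0.015 0 0;0 0 0.015 0 0;0 0 0.015 0 0;0 0 0 0 0;0 0 0 0 0;0 0 0 0 0;0 0 0 0 0;0 0 0 0 0'
python3 -c "
from h import *
go(.501,-.3176,.049,-90)"
```

```text
time_s: 11.3
tcp_pos: [0.5007, -0.3182, 0.0543]
eef_rot: [179.9, 0.0, -89.9]
contact_force: [0.8, -0.2, -2.1]
gripper_width: 0.0171
gripper_force: 40.0
time_s: 12.3
tcp_pos: [0.5019, -0.3185, 0.0502]
eef_rot: [-179.9, -0.0, -89.8]
contact_force: [-2.5, 1.8, 6.4]
gripper_width: 0.0172
gripper_force: 40.0
spin 0.0005  tx -0.006 ty 0.006 tz 0.008 | at [ 0.5019 -0.3185  0.0502] yaw -89.8 j [-14.  14.] F [-2.5  1.8  6.4] w 0.0172 g 40.0 t 12.3
```

```bash
python3 -m inch '0 0 0 0 0.5;0 0 0 0 0.5;0 0 0 0 0.5;0 0 0 0 0.5;0 0 -0.1 0 0.5;0 0 -0.2 0 0.5;0 0 -0.3 0 0.5;0 0 -0.3 0 0.5'
python3 -m inch '-0.2 0.02 -0.1 0 0.5;-0.3 0.02 0 0 0.5;-0.3 0.02 0 0 0.5;-0.3 0.02 0 0 0.5;-0.3 0.02 0 0 0.5;-0.3 0.03 0 0 0.5;-0.3 0.03 0 0 0.5;-0.3 0.03 0 0 0.5'
python3 -m inch '-0.3 0.03 0 0 0.5;-0.3 0.1 0 -0.0284 0.5;0 0 0 -0.0284 0.5;0 0 0 -0.0284 0.5;0 0 0 -0.0284 0.5;0 0 0 -0.0284 0.5;0 0 0 -0.0284 0.5;0 0 0 -0.0284 0.5'
python3 - <<'E'
from h import *
go(.454,.1298,.033,-18.5)
im,c=cam("top");u,v=proj(c,[.5,-.316,.07]).astype(int);print("top crop",u-40,v-40)
a=cv2.resize(im[v-40:v+40,u-40:u+40],(400,400),interpolation=2)
im,c=cam("scene");u,v=proj(c,[.5,-.316,.07]).astype(int)
cv2.imwrite("pics/t3.png",np.hstack([a,cv2.resize(im[v-50:v+50,u-50:u+50],(400,400),interpolation=2)]))
E
```

```text
time_s: 13.3
tcp_pos: [0.5013, -0.3183, 0.1862]
eef_rot: [-180.0, -0.0, -89.8]
contact_force: [1.2, 0.1, -0.3]
gripper_width: 0.0439
gripper_force: 0.0
time_s: 14.3
tcp_pos: [0.4718, 0.0281, 0.2001]
eef_rot: [-179.9, 0.0, -89.8]
contact_force: [0.8, 0.8, -0.8]
gripper_width: 0.0442
gripper_force: 0.0
time_s: 15.3
tcp_pos: [0.4523, 0.1166, 0.1999]
eef_rot: [-179.9, -0.0, -17.9]
contact_force: [-0.9, -0.7, 0.1]
gripper_width: 0.0441
gripper_force: 0.0
spin 0.0015  tx -0.017 ty -0.087 tz 1.113 | at [0.4523 0.1166 0.1999] yaw -17.9 j [39. 33.] F [-0.9 -0.7  0.1] w 0.0441 g 0.0 t 15.3
top crop 275 153
```

View pics/t3.png

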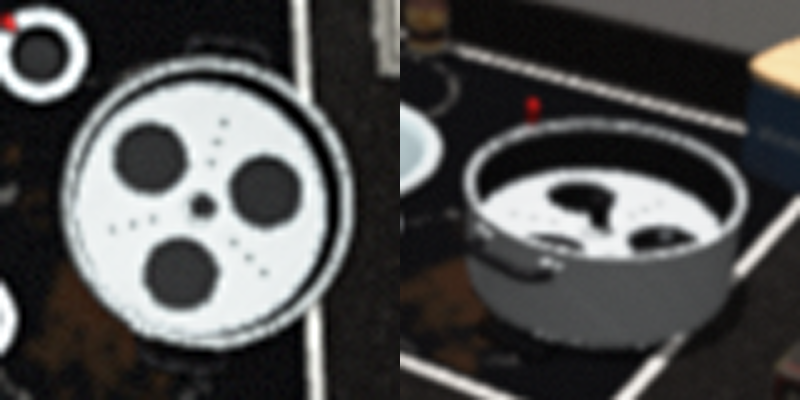

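The plate sits flat in the pan. In the 5x top crop the holes are at (150,158), (265,191) and (181,273), the post at (202,205), and the pan rim centre at (208,203).

Run:
```python
from h import *
c=CAL["top"];f=lambda u,v,z:ray(c,(275+(u+.5)/5-.5,153+(v+.5)/5-.5),z)
H=[f(*h,.042) for h in((150,158),(265,191),(181,273))];m=np.mean(H,0);print("centre",m.round(4),"post",f(202,205,.073).round(4),"pan",f(208,203,.084).round(4))
for h in H:
    d=h-m;print(h.round(4),np.hypot(*d).round(4),np.degrees(np.arctan2(d[1],d[0])).round(1))
```

```text
centre [ 0.5013 -0.3144] post [ 0.4995 -0.3131] pan [ 0.4997 -0.3161]
[ 0.5396 -0.2791] 0.0521 42.7
[ 0.5124 -0.365 ] 0.0517 -77.7
[ 0.4519 -0.2992] 0.0517 162.9
```

```bash
python3 -m inch '-0.017 -0.087 0.1 0.0015 0.4;0 0 0.2 0 0.4;0 0 0.2 0 0.4;0 0 0.2 0 0.4;0 0 0.2 0 0.4;0 0 0.1 0 0.4;0 0 0 0 0.4;0 0 0 0 0.4' 30
python3 - <<'E'
from h import *
go(.454,.1298,.033,-18.5)
for n in("top","scene"):
    im,c=cam(n);u,v=proj(c,[.454,.13,.03]).astype(int)
    t=cv2.resize(im[v-30:v+30,u-30:u+30],(400,400),interpolation=2)
    if n=="top":a=t
cv2.imwrite("pics/t4.png",np.hstack([a,t]))
E
```

```text
time_s: 16.4
tcp_pos: [0.4542, 0.1302, 0.0491]
eef_rot: [-180.0, -0.0, -18.9]
contact_force: [1.5, -0.1, 1.3]
gripper_width: 0.0349
gripper_force: 0.0
spin -0.0011  tx -0.001 ty 0.003 tz 0.107 | at [0.4542 0.1302 0.0491] yaw -18.9 j [40. 31.] F [ 1.5 -0.1  1.3] w 0.0349 g 0.0 t 16.4
```

View pics/t4.png

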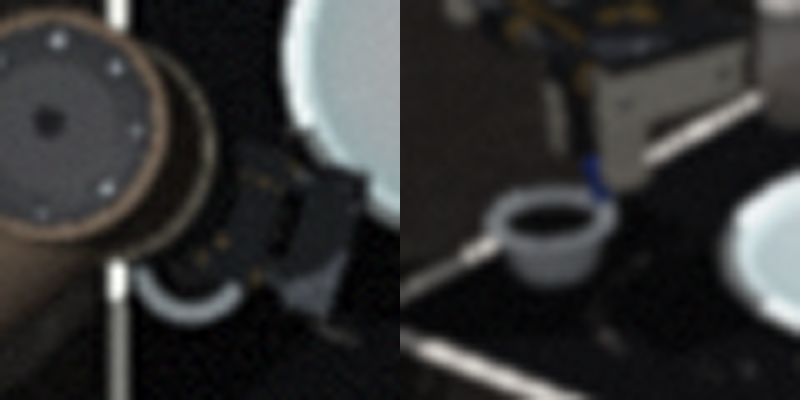

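The scene crop shows the blue tab (595,175) between the fingers. Pinch it and lift.

```bash
python3 -m inch '0 0 0.05 0 0.4;0 0 0.05 0 0.4;0 0 0 0 0.4;0 0 0 0 0;0 0 0 0 0;0 0 0 0 0;0 0 0 0 0;0 0 0 0 0' 30
python3 -m inch '0 0 -0.05 0 0;0 0 -0.12 0 0;0 0 -0.2 0 0;0 0 -0.2 0 0;0 0 -0.2 0 0;0 0 -0.2 0 0;0 0 -0.05 0 0;0 0 0 0 0'
python3 -c "
from h import *
go(.5194,-.3954,.18,-77.4)"
```

```text
time_s: 17.5
tcp_pos: [0.4541, 0.1299, 0.0339]
eef_rot: [-180.0, -0.0, -18.8]
contact_force: [0.5, -0.4, 0.9]
gripper_width: 0.0076
gripper_force: 30.0
time_s: 18.5
tcp_pos: [0.4538, 0.1298, 0.187]
eef_rot: [-180.0, -0.0, -18.8]
contact_force: [-0.3, -0.6, -0.6]
gripper_width: 0.0076
gripper_force: 30.0
spin 0.1627  tx 3.512 ty 0.337 tz 0.047 | at [0.4538 0.1298 0.187 ] yaw -18.8 j [40. 31.] F [-0.3 -0.6 -0.6] w 0.0076 g 30.0 t 18.5
```

```bash
python3 -m inch '0 0 0 0.02 0;0 0 0 0.027 0;0 0 0 0.027 0;0 0 0 0.027 0;0 0 0 0.027 0;0 0 0 0.02 0;0 0 0 0.0147 0;0 0 0 0 0' 30
python3 -m inch '0.1 0.02 0 0 0;0.2 0.025 0 0 0;0.28 0.025 0 0 0;0.28 0.025 0 0 0;0.28 0.025 0 0 0;0.28 0.025 0 0 0;0.28 0.025 0 0 0;0.28 0.025 0 0 0'
python3 -m inch '0.28 0.025 0 0 0;0.28 0.025 0 0 0;0.28 0.025 0 0 0;0.28 0.025 0 0 0;0.25 0.025 0 0 0;0.12 0.017 0 0 0;0.03 0 0 0 0;0 0 0 0 0'
python3 - <<'E'
from h import *
go(.5194,-.3954,.055,-77.4)
for n in("top","scene"):
    im,c=cam(n);u,v=proj(c,[.5,-.316,.1]).astype(int)
    t=cv2.resize(im[v-50:v+50,u-50:u+50],(400,400),interpolation=2)
    if n=="top":a=t
    else:
        for z,lab in((.155,"b"),):
            p=proj(c,[.5013+.052*.218,-.3144-.052*.976,.043]);print("hole px",(p-[u-50,v-50])*4+[400,0])
cv2.imwrite("pics/t5.png",np.hstack([a,t]))
E
```

```text
time_s: 19.5
tcp_pos: [0.4533, 0.1294, 0.1856]
eef_rot: [179.9, -0.0, -77.4]
contact_force: [-0.3, -0.5, -0.4]
gripper_width: 0.0076
gripper_force: 30.0
time_s: 20.5
tcp_pos: [0.4895, -0.1685, 0.1865]
eef_rot: [180.0, 0.0, -77.3]
contact_force: [0.9, 0.5, -0.5]
gripper_width: 0.0079
gripper_force: 30.0
time_s: 21.5
tcp_pos: [0.5188, -0.3933, 0.1866]
eef_rot: [180.0, 0.0, -77.4]
contact_force: [0.6, 0.8, -0.2]
gripper_width: 0.0079
gripper_force: 30.0
spin 0.0000  tx 0.015 ty -0.001 tz 0.877 | at [ 0.5188 -0.3933  0.1866] yaw -77.4 j [-20.  33.] F [ 0.6  0.8 -0.2] w 0.0079 g 30.0 t 21.5
hole px [661.35100434 279.26881429]
```

View pics/t5.png

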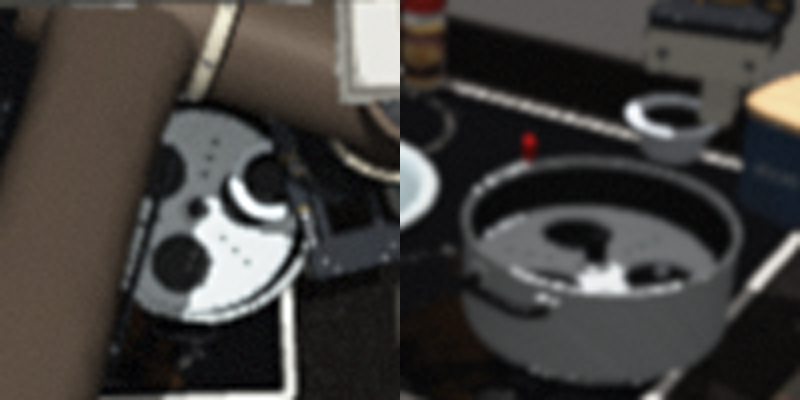

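The cup is held level over the right-hand hole. Lower it in.

```bash
python3 -m inch '0.015 0 0.05 0 0;0 0 0.12 0 0;0 0 0.15 0 0;0 0 0.15 0 0;0 0 0.15 0 0;0 0 0.12 0 0;0 0 0.07 0 0;0 0 0.04 0 0' 30
python3 -m inch '0 0 0.02 0 0;0 0 0.02 0 0;0 0 0.02 0 0;0 0 0 0 0;0 0 0 0 0;0 0 0 0 0;0 0 0 0 0;0 0 0 0 0'
python3 -c "
from h import *
go(.5194,-.3954,.051,-77.4)"
```

```text
time_s: 22.6
tcp_pos: [0.5196, -0.3957, 0.0586]
eef_rot: [180.0, 0.0, -77.4]
contact_force: [0.9, -0.6, -0.5]
gripper_width: 0.0079
gripper_force: 30.0
time_s: 23.6
tcp_pos: [0.52, -0.3961, 0.0508]
eef_rot: [-180.0, -0.0, -77.4]
contact_force: [0.2, -1.5, 5.1]
gripper_width: 0.0078
gripper_force: 30.0
spin 0.0000  tx -0.006 ty 0.003 tz -0.002 | at [ 0.52   -0.3961  0.0508] yaw -77.4 j [-20.  33.] F [ 0.2 -1.5  5.1] w 0.0078 g 30.0 t 23.6
```

```bash
python3 -m inch '0 0 0 0 0.2;0 0 0 0 0.2;0 0 0 0 0.2;0 0 -0.05 0 0.2;0 0 -0.15 0 0.2;0 0 -0.2 0 0.2;0 0 -0.2 0 0.2;0 0 0 0 0.2' 30
python3 -m inch '0 0 0 0.02 0.4;0 0 0 0.025 0.4;0 0 0 0.025 0.4;0 0 0 0.025 0.4;0 0 0 0.025 0.4;0 0 0 0.025 0.4;0 0 0 0 0.4;0 0 0 0 0.4'
python3 -c "
from h import *
go(.6443,-.1745,.05,-129.5)"
```

```text
time_s: 24.6
tcp_pos: [0.5212, -0.3966, 0.1439]
eef_rot: [-179.8, -0.2, -77.4]
contact_force: [-0.1, 0.4, 0.2]
gripper_width: 0.0176
gripper_force: 0.0
time_s: 25.6
tcp_pos: [0.5195, -0.3957, 0.1401]
eef_rot: [180.0, -0.0, -129.4]
contact_force: [1.2, -0.4, -1.3]
gripper_width: 0.0351
gripper_force: 0.0
spin 0.0003  tx -1.667 ty 0.296 tz 0.600 | at [ 0.5195 -0.3957  0.1401] yaw -129.4 j [-20. -19.] F [ 1.2 -0.4 -1.3] w 0.0351 g 0.0 t 25.6
```

```bash
python3 -m inch '-0.12 0.037 0 0 0.4;-0.22 0.037 0 0 0.4;-0.25 0.037 0 0 0.4;-0.25 0.037 0 0 0.4;-0.25 0.037 0 0 0.4;-0.25 0.037 0 0 0.4;-0.2 0.037 0 0 0.4;-0.127 0.037 0 0 0.4' 30
python3 -m inch '0 0 0.05 0 0.4;0 0 0.15 0 0.4;0 0 0.2 0 0.4;0 0 0.15 0 0.4;0 0 0.05 0 0.4;0 0 0 0 0.4;0 0 0 0 0.4;0 0 0 0 0.4'
python3 - <<'E'
from h import *
go(.6443,-.1745,.034,-129.5)
for n in("top","scene"):
    im,c=cam(n);u,v=proj(c,[.64,-.18,.03] if n=="scene" else [.57,-.26,.05]).astype(int)
    h=30 if n=="scene" else 55
    t=cv2.resize(im[v-h:v+h,u-h:u+h],(400,400),interpolation=2)
    if n=="top":a=t
cv2.imwrite("pics/t6.png",np.hstack([a,t]))
E
```

```text
time_s: 26.6
tcp_pos: [0.6454, -0.1727, 0.1402]
eef_rot: [180.0, 0.0, -129.4]
contact_force: [0.4, -0.5, -0.0]
gripper_width: 0.0348
gripper_force: 0.0
time_s: 27.6
tcp_pos: [0.6453, -0.1749, 0.0513]
eef_rot: [-179.9, 0.1, -129.6]
contact_force: [-0.2, 0.3, -0.3]
gripper_width: 0.035
gripper_force: 0.0
spin -0.0003  tx 0.002 ty 0.007 tz 0.116 | at [ 0.6453 -0.1749  0.0513] yaw -129.6 j [  2. -41.] F [-0.2  0.3 -0.3] w 0.0350 g 0.0 t 27.6
```

View pics/t6.png

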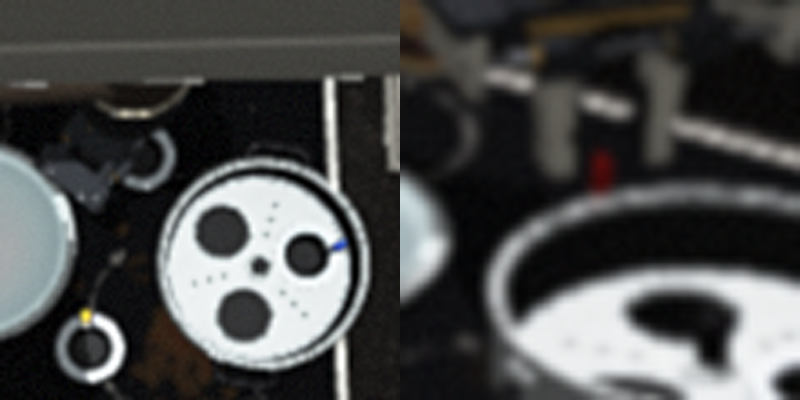

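Blue hangs in its hole with the tab outward at (340,245). The red tab (602,172) is between the fingers. Pinch and lift.

```bash
python3 -m inch '0 0.005 0.06 0 0.4;0 0 0.055 0 0.4;0 0 0 0 0.4;0 0 0 0 0;0 0 0 0 0;0 0 0 0 0;0 0 0 0 0;0 0 0 0 0' 30
python3 -m inch '0 0 -0.05 0 0;0 0 -0.12 0 0;0 0 -0.2 0 0;0 0 -0.2 0 0;0 0 -0.15 0 0;0 0 -0.05 0 0;0 0 0 0.022 0;0 0 0 0 0'
python3 -c "
from h import *
go(.5624,-.2582,.06,-137.4)"
```

```text
time_s: 28.7
tcp_pos: [0.6444, -0.1743, 0.0333]
eef_rot: [-180.0, 0.0, -129.6]
contact_force: [0.2, -0.1, 0.7]
gripper_width: 0.0079
gripper_force: 30.0
time_s: 29.7
tcp_pos: [0.6439, -0.1743, 0.1484]
eef_rot: [180.0, -0.0, -137.5]
contact_force: [-0.6, -0.3, -0.9]
gripper_width: 0.0077
gripper_force: 30.0
spin -0.0002  tx 0.779 ty -0.044 tz 0.590 | at [ 0.6439 -0.1743  0.1484] yaw -137.5 j [  2. -49.] F [-0.6 -0.3 -0.9] w 0.0077 g 30.0 t 29.7
```

```bash
python3 -m inch '0.08 -0.005 0 0 0;0.15 -0.01 0 0 0;0.17 -0.01 0 0 0;0.17 -0.01 0 0 0;0.13 -0.009 0 0 0;0.06 0 0 0 0;0.019 0 0 0 0;0 0 0 0 0' 30
python3 -m inch '0 0 0.05 0 0;0 0 0.12 0 0;0 0 0.15 0 0;0 0 0.13 0 0;0 0 0.07 0 0;0 0 0.05 0 0;0 0 0 0 0;0 0 0 0 0'
python3 -c "
from h import *
go(.5624,-.2582,.051,-137.4)"
```

```text
time_s: 30.7
tcp_pos: [0.5628, -0.258, 0.1486]
eef_rot: [-180.0, 0.0, -137.5]
contact_force: [0.0, 0.3, -1.0]
gripper_width: 0.0078
gripper_force: 30.0
time_s: 31.7
tcp_pos: [0.563, -0.2582, 0.0637]
eef_rot: [-180.0, 0.0, -137.5]
contact_force: [-0.4, 0.3, -0.5]
gripper_width: 0.0078
gripper_force: 30.0
spin -0.0003  tx 0.003 ty 0.003 tz 0.085 | at [ 0.563  -0.2582  0.0637] yaw -137.5 j [ -7. -41.] F [-0.4  0.3 -0.5] w 0.0078 g 30.0 t 31.7
```

```bash
python3 -m inch '0.003 0 0.03 0 0;0 0 0.02 0 0;0 0 0.02 0 0;0 0 0.02 0 0;0 0 0 0 0;0 0 0 0 0;0 0 0 0 0;0 0 0 0 0' 30
python3 -c "
from h import *
go(.5624,-.2582,.051,-137.4)"
```

```text
time_s: 32.7
tcp_pos: [0.5624, -0.2584, 0.05]
eef_rot: [-180.0, 0.0, -137.5]
contact_force: [-1.3, 1.7, 5.2]
gripper_width: 0.0079
gripper_force: 30.0
spin -0.0003  tx -0.001 ty 0.001 tz -0.007 | at [ 0.5624 -0.2584  0.05  ] yaw -137.5 j [ -7. -41.] F [-1.3  1.7  5.2] w 0.0079 g 30.0 t 32.7
```

```bash
python3 -m inch '0 0 0 0 0.2;0 0 0 0 0.2;0 0 0 0 0.2;0 0 -0.05 0 0.2;0 0 -0.15 0 0.2;0 0 -0.2 0 0.2;0 0 -0.2 0 0.2;0 0 0 0 0.2' 30
python3 -m inch '0 0 0 0.017 0.4;0 0 0 0.025 0.4;0 0 0 0.025 0.4;0 0 0 0.025 0.4;0 0 0 0.01 0.4;0 0 0 0 0.4;0 0 0 0 0.4;0 0 0 0 0.4'
python3 -c "
from h import *
go(.4538,-.1357,.05,-174.2)"
```

```text
time_s: 33.7
tcp_pos: [0.5639, -0.2589, 0.1429]
eef_rot: [-179.7, 0.2, -137.5]
contact_force: [-0.1, -0.1, -1.5]
gripper_width: 0.0172
gripper_force: 0.0
time_s: 34.7
tcp_pos: [0.5621, -0.2584, 0.1395]
eef_rot: [180.0, -0.0, -174.2]
contact_force: [-0.3, -0.6, -0.6]
gripper_width: 0.0351
gripper_force: 0.0
spin 0.0000  tx 0.636 ty 0.887 tz 0.596 | at [ 0.5621 -0.2584  0.1395] yaw -174.2 j [ -7. -78.] F [-0.3 -0.6 -0.6] w 0.0351 g 0.0 t 34.7
```

```bash
python3 -m inch '0.05 0.06 0 0 0.3;0.09 0.12 0 0 0.3;0.1 0.14 0 0 0.3;0.1 0.14 0 0 0.3;0.1 0.14 0 0 0.3;0.09 0.13 0 0 0.3;0.07 0.1 0 0 0.3;0.036 0.057 0 0 0.3' 30
python3 -m inch '0 0 0.05 0 0.3;0 0 0.15 0 0.3;0 0 0.2 0 0.3;0 0 0.15 0 0.3;0 0 0.05 0 0.3;0 0 0 0 0.3;0 0 0 0 0.3;0 0 0 0 0.3'
python3 - <<'E'
from h import *
go(.4538,-.1357,.034,-174.2)
for n in("top","scene"):
    im,c=cam(n);u,v=proj(c,[.45,-.14,.03] if n=="scene" else [.53,-.26,.05]).astype(int)
    h=30 if n=="scene" else 50
    t=cv2.resize(im[v-h:v+h,u-h:u+h],(400,400),interpolation=2)
    if n=="top":a=t
cv2.imwrite("pics/t7.png",np.hstack([a,t]))
E
```

```text
time_s: 35.7
tcp_pos: [0.4532, -0.1349, 0.1398]
eef_rot: [180.0, 0.0, -174.2]
contact_force: [0.2, 0.8, -0.1]
gripper_width: 0.0263
gripper_force: 0.0
time_s: 36.7
tcp_pos: [0.4545, -0.1356, 0.0503]
eef_rot: [-180.0, 0.1, -174.2]
contact_force: [0.0, -0.1, 1.0]
gripper_width: 0.0266
gripper_force: 0.0
spin -0.0001  tx 0.005 ty -0.000 tz 0.109 | at [ 0.4545 -0.1356  0.0503] yaw -174.2 j [  7. -91.] F [ 0.  -0.1  1. ] w 0.0266 g 0.0 t 36.7
```

View pics/t7.png

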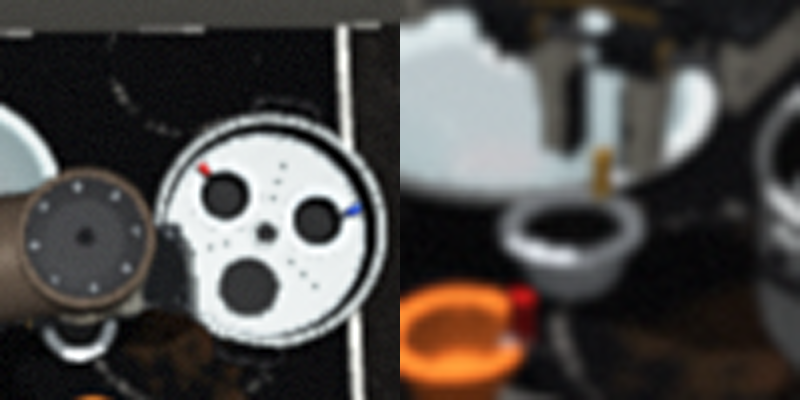

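Red and blue hang correctly, and the yellow tab (602,170) is between the fingers. Pinch, lift and turn.

```bash
python3 -m inch '0.005 0 0.06 0 0.3;0 0 0.05 0 0.3;0 0 0 0 0.3;0 0 0 0 0;0 0 0 0 0;0 0 0 0 0;0 0 0 0 0;0 0 0 0 0' 30
python3 -m inch '0 0 -0.05 0 0;0 0 -0.12 0 0;0 0 -0.2 0 0;0 0 -0.2 0 0;0 0 -0.2 0 0;0 0 -0.15 0 0;0 0 -0.05 -0.01 0;0 0 0 -0.021 0'
python3 -m inch '0 0 0 -0.027 0;0 0 0 -0.027 0;0 0 0 -0.027 0;0 0 0 -0.027 0;0 0 0 -0.027 0;0 0 0 -0.027 0;0 0 0 -0.027 0;0 0 0 -0.027 0'
python3 -m inch '0 0 0 -0.027 0;0 0 0 -0.027 0;0 0 0 -0.027 0;0 0 0 -0.027 0;0 0 0 -0.027 0;0 0 0 -0.027 0;0 0 0 -0.02 0;0 0 0 -0.007 0'
python3 -c "
from h import *
go(.4221,-.2896,.06,-17.4)"
```

```text
time_s: 37.8
tcp_pos: [0.4533, -0.1357, 0.0332]
eef_rot: [-180.0, 0.0, -174.2]
contact_force: [-0.2, 0.4, 0.8]
gripper_width: 0.0079
gripper_force: 30.0
time_s: 38.8
tcp_pos: [0.4534, -0.1357, 0.1799]
eef_rot: [-180.0, 0.1, -162.9]
contact_force: [-0.1, 0.5, -1.3]
gripper_width: 0.0076
gripper_force: 30.0
time_s: 39.8
tcp_pos: [0.4529, -0.1357, 0.179]
eef_rot: [-180.0, 0.0, -85.0]
contact_force: [0.2, -0.8, -0.7]
gripper_width: 0.0075
gripper_force: 30.0
time_s: 40.8
tcp_pos: [0.4529, -0.1357, 0.179]
eef_rot: [-180.0, -0.0, -17.1]
contact_force: [0.0, -0.6, 0.2]
gripper_width: 0.0076
gripper_force: 30.0
spin 0.0007  tx 0.111 ty 1.040 tz 0.793 | at [ 0.4529 -0.1357  0.179 ] yaw -17.1 j [ 7. 66.] F [ 0.  -0.6  0.2] w 0.0076 g 30.0 t 40.8
```

```bash
python3 -m inch '0.01 0.07 0 0.0007 0;0.015 0.15 0 0 0;0.02 0.2 0 0 0;0.02 0.2 0 0 0;0.02 0.2 0 0 0;0.015 0.14 0 0 0;0.011 0.08 0 0 0;0 0 0 0 0' 30
python3 -m inch '0 0 0.05 0 0;0 0 0.13 0 0;0 0 0.17 0 0;0 0 0.17 0 0;0 0 0.14 0 0;0 0 0.08 0 0;0 0 0.03 0 0;0 0 0 0 0'
python3 -c "
from h import *
go(.4221,-.2896,.0505,-17.4)"
```

```text
time_s: 41.8
tcp_pos: [0.4217, -0.2901, 0.1785]
eef_rot: [-180.0, 0.0, -17.6]
contact_force: [-0.2, 0.3, -0.3]
gripper_width: 0.0079
gripper_force: 30.0
time_s: 42.8
tcp_pos: [0.4224, -0.2894, 0.0633]
eef_rot: [180.0, -0.0, -17.5]
contact_force: [0.1, 0.1, -0.2]
gripper_width: 0.0077
gripper_force: 30.0
spin -0.0003  tx -0.001 ty 0.002 tz 0.085 | at [ 0.4224 -0.2894  0.0633] yaw -17.5 j [-12.  85.] F [ 0.1  0.1 -0.2] w 0.0077 g 30.0 t 42.8
```

```bash
python3 -m inch '0 0 0.03 0 0;0 0 0.02 0 0;0 0 0.02 0 0;0 0 0.018 0 0;0 0 0 0 0;0 0 0 0 0;0 0 0 0 0;0 0 0 0 0' 30
python3 -m inch '0 0 0 0 0.2;0 0 0 0 0.2;0 0 0 0 0.2;0 0 -0.05 0 0.2;0 0 -0.15 0 0.2;0 0 -0.2 0 0.2;0 0 -0.2 0 0.2;0 0 0 0 0.2'
python3 -m inch '0 0 0 0.02 0.6;0 0 0 0.027 0.6;0 0 0 0.027 0.6;0 0 0 0.027 0.6;0 0 0 0.027 0.6;0 0 0 0.027 0.6;0 0 0 0.027 0.6;0 0 0 0.0193 0.6'
python3 -c "
from h import *
go(.539,-.0215,.1,-90)"
```

```text
time_s: 43.8
tcp_pos: [0.4221, -0.2895, 0.0501]
eef_rot: [180.0, -0.0, -17.5]
contact_force: [-2.1, 1.7, 5.5]
gripper_width: 0.0075
gripper_force: 30.0
time_s: 44.8
tcp_pos: [0.4237, -0.2901, 0.1428]
eef_rot: [180.0, -0.3, -17.5]
contact_force: [-0.5, -0.6, -0.6]
gripper_width: 0.0177
gripper_force: 0.0
time_s: 45.8
tcp_pos: [0.4217, -0.2894, 0.1395]
eef_rot: [180.0, 0.0, -90.3]
contact_force: [-0.7, 0.9, -0.4]
gripper_width: 0.0527
gripper_force: 0.0
spin -0.0008  tx -1.786 ty -0.782 tz 0.263 | at [ 0.4217 -0.2894  0.1395] yaw -90.3 j [-12.  12.] F [-0.7  0.9 -0.4] w 0.0527 g 0.0 t 45.8
```

```bash
python3 -m inch '-0.1 -0.05 0 -0.0008 0.6;-0.25 -0.11 0 0 0.6;-0.28 -0.12 0 0 0.6;-0.28 -0.12 0 0 0.6;-0.28 -0.12 0 0 0.6;-0.28 -0.12 0 0 0.6;-0.2 -0.09 0 0 0.6;-0.116 -0.052 0 0 0.6' 40
python3 -m inch '0 0 0.1 0 0.6;0 0 0.15 0 0.6;0 0 0.15 0 0.6;0 0 0.08 0 0.6;0 0 0 0 0.6;0 0 0 0 0.6;0 0 0 0 0.6;0 0 0 0 0.6'
python3 - <<'E'
from h import *
go(.539,-.0215,.043,-90)
for n in("top","scene"):
    im,c=cam(n);u,v=proj(c,[.5,-.316,.05] if n=="top" else [.539,-.021,.05]).astype(int)
    h=40
    t=cv2.resize(im[v-h:v+h,u-h:u+h],(400,400),interpolation=2);print(n,u-h,v-h)
    if n=="top":a=t
cv2.imwrite("pics/t8.png",np.hstack([a,t]))
p=lambda X:((proj(c,X)-[u-h,v-h])*5+[400,0]).round();print("axis",p([.539,-.0215,0.062]),p([.539,-.0215,.04]))
E
```

```text
time_s: 46.8
tcp_pos: [0.5385, -0.0189, 0.1396]
eef_rot: [180.0, 0.0, -89.5]
contact_force: [-0.2, -0.4, 0.0]
gripper_width: 0.0522
gripper_force: 0.0
time_s: 47.8
tcp_pos: [0.5384, -0.021, 0.0684]
eef_rot: [-179.9, 0.0, -89.7]
contact_force: [0.3, 0.4, 0.3]
gripper_width: 0.0526
gripper_force: 0.0
spin 0.0008  tx 0.004 ty -0.004 tz 0.170 | at [ 0.5384 -0.021   0.0684] yaw -89.7 j [ 19. -18.] F [0.3 0.4 0.3] w 0.0526 g 0.0 t 47.8
top 275 154
scene 202 132
axis [602. 190.] [603. 218.]
```

View pics/t8.png

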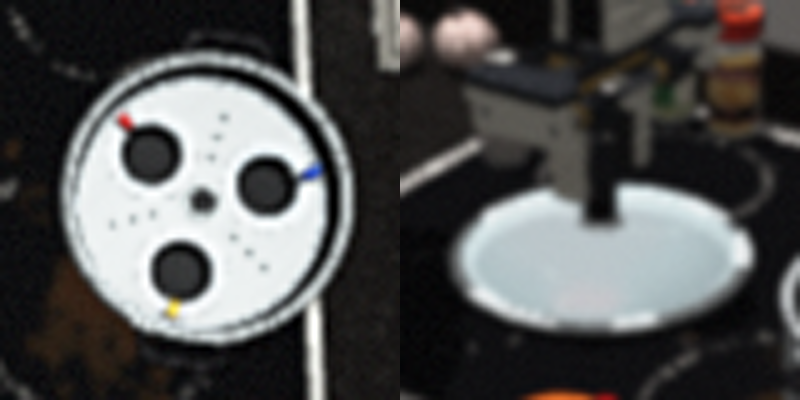

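All three cups hang in the plate (tabs at (124,121), (312,172) and (174,307)). The knob (602,210) is between the fingers, on the expected axis. Grip and lift slowly.

```bash
python3 -m inch '0 0 0.06 0 0.6;0 0 0.06 0 0.6;0 0 0.05 0 0.6;0 0 0 0 0;0 0 0 0 0;0 0 0 0 0;0 0 0 0 0;0 0 0 0 0' 50
python3 -m inch '0 0 -0.03 0 0;0 0 -0.06 0 0;0 0 -0.1 0 0;0 0 -0.15 0 0;0 0 -0.2 0 0;0 0 -0.2 0 0;0 0 -0.15 0 0;0 0 -0.06 0 0'
python3 -c "
from h import *
go(.5,-.316,.2,-90)"
```

```text
time_s: 48.9
tcp_pos: [0.5387, -0.0209, 0.0427]
eef_rot: [-179.9, 0.0, -89.7]
contact_force: [2.1, 0.1, -0.6]
gripper_width: 0.0251
gripper_force: 50.0
time_s: 49.9
tcp_pos: [0.5386, -0.0209, 0.1871]
eef_rot: [-179.8, 0.1, -89.7]
contact_force: [-0.2, 0.8, -4.5]
gripper_width: 0.0249
gripper_force: 50.0
spin 0.0008  tx 1.967 ty 0.257 tz -0.086 | at [ 0.5386 -0.0209  0.1871] yaw -89.7 j [ 19. -18.] F [-0.2  0.8 -4.5] w 0.0249 g 50.0 t 49.9
```

```bash
python3 -m inch '0.05 0.01 0 0 0;0.1 0.015 0 0 0;0.15 0.02 0 0 0;0.17 0.02 0 0 0;0.17 0.02 0 0 0;0.17 0.02 0 0 0;0.17 0.02 0 0 0;0.17 0.02 0 0 0' 50
python3 -m inch '0.17 0.02 0 0 0;0.17 0.02 0 0 0;0.17 0.02 0 0 0;0.15 0.02 0 0 0;0.1 0.02 0 0 0;0.04 0.012 0 0 0;0.017 0 0 0 0;0 0 0 0 0'
python3 - <<'E'
from h import *
go(.5,-.316,.13,-90)
im,c=cam("scene");u,v=proj(c,[.5,-.316,.11]).astype(int);h=50
cv2.imwrite("pics/t9.png",cv2.resize(im[v-h:v+h,u-h:u+h],(600,600),interpolation=2))
s=get_state()["tcp_pos"];t=np.linspace(0,6.28,200)
for n,x,y,z,r in(("pan",.5,-.316,.084,.104),("lid",s[0],s[1],s[2]-.0427+.008,.107)):
    q=(np.array([proj(c,[x+r*np.cos(a),y+r*np.sin(a),z]) for a in t])-[u-h,v-h])*6;print(n,q.min(0).round(),q.max(0).round())
E
```

```text
time_s: 50.9
tcp_pos: [0.5159, -0.1953, 0.1836]
eef_rot: [179.9, 0.0, -89.7]
contact_force: [-0.3, 1.1, -4.3]
gripper_width: 0.0249
gripper_force: 50.0
time_s: 51.9
tcp_pos: [0.5011, -0.316, 0.1848]
eef_rot: [-180.0, 0.0, -89.7]
contact_force: [-0.1, -0.8, -4.9]
gripper_width: 0.0248
gripper_force: 50.0
spin 0.0008  tx 0.000 ty 0.007 tz 0.366 | at [ 0.5011 -0.316   0.1848] yaw -89.7 j [-13.  14.] F [-0.1 -0.8 -4.9] w 0.0248 g 50.0 t 51.9
pan [ 94. 256.] [509. 460.]
lid [ 93. 142.] [532. 339.]
```

View pics/t9.png

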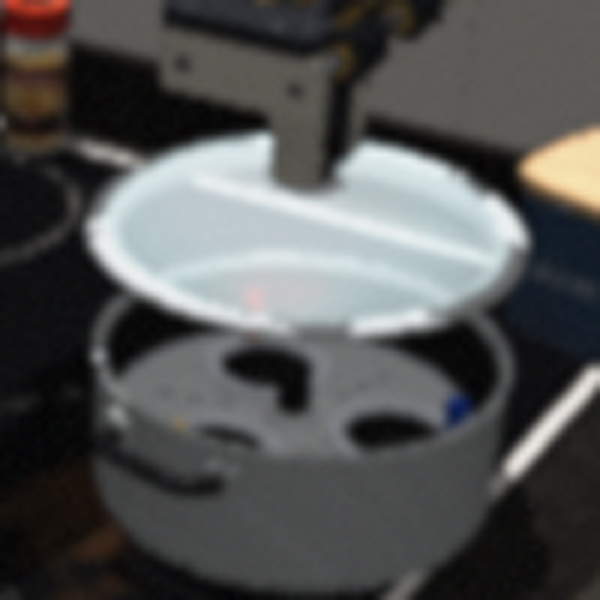

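The lid hangs level. Its edges at columns 86 and 528 and the pan's at 92 and 517 call for a shift of about 3 mm to the right. Apply that and lower.

```bash
python3 -m inch '0.017 -0.006 0.03 0 0;0 0 0.06 0 0;0 0 0.08 0 0;0 0 0.08 0 0;0 0 0.06 0 0;0 0 0.04 0 0;0 0 0.02 0 0;0 0 0 0 0' 50
python3 -m inch '0 0 0.01 0 0;0 0 0.01 0 0;0 0 0.01 0 0;0 0 0.01 0 0;0 0 0 0 0;0 0 0 0 0;0 0 0 0 0;0 0 0 0 0'
python3 -c "
from h import *
go(.502,-.3185,.1197,-90)"
```

```text
time_s: 52.95
tcp_pos: [0.502, -0.3189, 0.1293]
eef_rot: [180.0, -0.0, -89.7]
contact_force: [-0.3, -0.6, -4.8]
gripper_width: 0.0249
gripper_force: 50.0
time_s: 53.95
tcp_pos: [0.502, -0.3188, 0.1234]
eef_rot: [-180.0, -0.0, -89.7]
contact_force: [0.1, -0.3, -4.9]
gripper_width: 0.0246
gripper_force: 50.0
spin 0.0008  tx -0.002 ty -0.000 tz 0.025 | at [ 0.502  -0.3188  0.1234] yaw -89.7 j [-14.  14.] F [ 0.1 -0.3 -4.9] w 0.0246 g 50.0 t 54.0
```

```bash
python3 -m inch '0 0 0.01 0 0;0 0 0.01 0 0;0 0 0.008 0 0;0 0 0 0 0;0 0 0 0 0;0 0 0 0 0;0 0 0 0 0;0 0 0 0 0' 50
```

```text
time_s: 54.95
tcp_pos: [0.5019, -0.3188, 0.1197]
eef_rot: [-180.0, -0.0, -89.7]
contact_force: [-3.4, 3.2, 5.8]
gripper_width: 0.025
gripper_force: 50.0
```

```bash
python3 -m inch '0 0 0 0 0.3;0 0 0 0 0.4;0 0 0 0 0.6;0 0 0 0 0.6;0 0 -0.05 0 0.6;0 0 -0.15 0 0.6;0 0 -0.2 0 0.6;0 0 -0.2 0 0.6'
python3 -m inch '-0.2 0 0 0 0.6;-0.3 0 0 0 0.6;-0.3 0 0 0 0.6;-0.3 0 0 0 0.6;-0.3 0 0 0 0.6;-0.3 0 0 0 0.6;-0.2 0 0 0 0.6;0 0 0 0 0.6'
python3 - <<'E'
from h import *
for n in("top","scene"):
    im,c=cam(n);u,v=proj(c,[.5,-.316,.085]).astype(int);h=40 if n=="top" else 50
    t=cv2.resize(im[v-h:v+h,u-h:u+h],(400,400),interpolation=2)
    if n=="top":a=t;print(u-h,v-h,(proj(c,[.5,-.316,.084])-[u-h,v-h])*5,(proj(c,[.5,-.316,.139])-[u-h,v-h])*5)
cv2.imwrite("pics/t10.png",np.hstack([a,t]))
E
```

```text
time_s: 55.95
tcp_pos: [0.502, -0.3189, 0.2106]
eef_rot: [-180.0, -0.0, -89.7]
contact_force: [0.0, -0.6, 0.4]
gripper_width: 0.0527
gripper_force: 0.0
time_s: 56.95
tcp_pos: [0.5008, -0.0321, 0.2099]
eef_rot: [-179.9, 0.0, -89.5]
contact_force: [0.7, -0.5, -0.3]
gripper_width: 0.0528
gripper_force: 0.0
276 153 [200.81659468 200.52572151] [210.53781859 191.72500003]
```

View pics/t10.png

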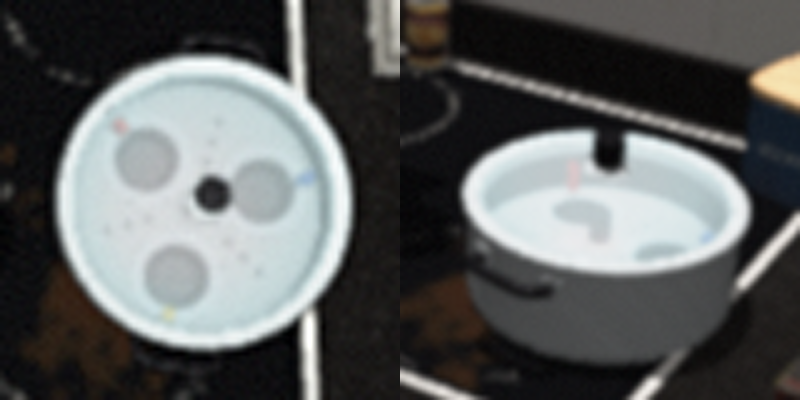

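The lid sits flat and centred on the pan, with the knob at (213,194) where projection puts it (about (211,192)). The cups are visible beneath it and the arm is clear, so I'm handing in.

```bash
python3 -c "
from plant import close_job;print(close_job())"
```

```text
the job is handed in; nothing more can be done
None
```

The egg poacher is assembled and handed in after about 57 s of the 134 s allowed. The last pictures show the plate in the pan, all three cups hanging with tabs outward and the lid seated flat; the hand-in itself returned no verdict.

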